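# Aim the desk fan at the glued model and switch it on

## Task

The little wooden model house must dry in the fan's air: without lifting the thick grey book, slide it completely out of the stream between fan and house, and turn the fan's head so that it points straight at the middle of the house; these two may be done in either order. Only then, on the fan's console, press fully down and let go, one at a time, the large round key, then the long bar key, then the square key; leave the small round key alone. Leave the house and everything else on the desk where they stand.

Things in the scene. Friction and masses are not known exactly. Their poses are not given: they have to be found in the camera images.
- book: The same book; origin at the centre of its underside.
- fan_center (a point): Centre of the fan's wire grille (150 mm across, 60 mm deep, top 200 mm above the desk), on the vertical swivel axis, 125 mm up. The fan blows along this frame's -x; +x is its back, with a grey motor dome to 71 mm from the axis; z is up. Its air stream is straight and 136 mm wide: 68 mm either side of the line along -x. The foot (130 mm square, 30 mm high) is fixed.
- fan_handle (a point): Middle of the carrying handle on top of the fan head, on the swivel axis, 235 mm above the desk: a dark round bar 14 mm thick, 110 mm long along y (ends at +-55 mm, where it bends down into two 14 mm posts to the grille), 28 mm of free height under its middle. Axes as the fan's head.
- fan_head (a joint): Swivel angle of the fan's head on its foot (rad), counter-clockwise from above positive, 0 when it faces the foot's front, limits +-2.6. Only friction (about 0.15 N m) holds the head: it stays where it is left.
- model_center (a point): Middle of the glued wooden model house, 50 mm above the desk: loose, plywood gable roof, on a cork board 120 by 110 mm, about 115 mm high, 0.35 to 0.65 kg. It stands on the other side of the desk from the fan.
- book_center (a point): Centre of the thick grey cloth-bound book lying flat and loose on the desk between fan and house: 110 mm along its x, 180 mm along its y, 34 mm thick (centre 17 mm above the desk), 0.3 to 0.55 kg.
- book_corner0 (a point): Corner of the book at x -55, y -90 mm, half-way up.
- book_corner1 (a point): Corner of the book at x -55, y +90 mm, half-way up.
- book_corner2 (a point): Corner of the book at x +55, y +90 mm, half-way up.
- book_corner3 (a point): Corner of the book at x +55, y -90 mm, half-way up.
- console: Fixed fan console, black with a metal face, 80 mm in x, 220 in y, 24 high; origin under its centre. Four grey spring keys in a row: small round (18 mm across, not to be pressed) at y -75, long bar at -27, large round at +25, square at +76 mm. Tops 38 mm above the desk; each goes down 6 mm, starts at 1.5 N, fully down at 5 N, and springs back.
- key_round_top (a point): Centre of the top of the large round key, 32 mm across.
- key_bar_top (a point): Centre of the top of the long bar key, 56 mm (console x) by 20 mm.
- key_square_top (a point): Centre of the top of the square key, 30 by 30 mm.
- key_round (a joint): Travel of the large round key (m): 0 up, 0.006 fully down.
- key_bar (a joint): Travel of the long bar key (m): 0 up, 0.006 fully down.
- key_square (a joint): Travel of the square key (m): 0 up, 0.006 fully down.
- key_small (a joint): Travel of the small round key (m): 0 up, 0.006 fully down.
- beaker: Bystander: glass beaker, 68 mm across, 90 mm high; origin under its centre.
- mug: Bystander: white mug, 80 mm across, 95 mm high, handle at its +y; origin under its centre.
- tape: Bystander: clear roll of tape lying flat, 90 mm across, 24 mm high; origin under its centre.
- glue: Bystander: orange glue bottle, 48 mm across, 110 mm high; origin under its centre.
- card_box: Bystander: cardboard box 70 by 100 by 30 mm; origin under its centre.
- eraser: Bystander: dark eraser 65 by 30 by 20 mm; origin under its centre.
Things that resemble listed ones, but are neither listed nor needed, are in the scene too. What is shaped like the part that bears fan_center but turquoise is not meant.

How it is judged (in metres and radians):
On the way, in this order (a step that is already met when the one before it is completed fails the run):
1. the fan points at the house and the book lies clear of its stream (y of model_center in the frame of fan_center between -0.04 and 0.04 m and x of model_center in the frame of fan_center below -0.2 m and (y of each of book_corner0, book_corner1, book_corner2, book_corner3 in the frame of fan_center above 0.068 m or y of each of book_corner0, book_corner1, book_corner2, book_corner3 in the frame of fan_center below -0.068 m)), for 0.2 s.
2. the large round key is pressed (value of joint key_round above 0.004 m), for 0.05 s.
3. the large round key is let go (value of joint key_round below 0.0015 m), for 0.05 s.
4. the long bar key is pressed (value of joint key_bar above 0.004 m), for 0.05 s.
5. the long bar key is let go (value of joint key_bar below 0.0015 m), for 0.05 s.
6. the square key is pressed (value of joint key_square above 0.004 m), for 0.05 s.
At the end, for the whole second after the job is handed in: The fan's axis passes within 40 mm of the middle of the house, which is in front of the fan and has moved less than 25 mm; all corners of the book lie on one side of the axis line, at least 68 mm from it, the book flat on the desk and at rest; all keys are up again (all of step 1 and value of joint each of key_round, key_bar, key_square, key_small below 0.0015 m and angle between each of book_center, model_center's own z axis and vertical below 0.1 rad and height (world z) of book_center between 0 and 0.03 m and linear speed of book below 0.01 m/s and distance of model_center from where it was at the start of the episode below 0.025 m and velocity of joint fan_head between -0.05 and 0.05 rad/s); the robot touches nothing.
It fails at once if the small round key is pressed, or two keys are down at once (value of joint key_small above 0.003 m or value of joint each of key_round, key_bar above 0.003 m or value of joint each of key_round, key_square above 0.003 m or value of joint each of key_bar, key_square above 0.003 m).
It fails at once if a key is pressed before the fan is aimed and the stream is clear (value of joint any of key_round, key_bar, key_square above 0.003 m and not (y of model_center in the frame of fan_center between -0.04 and 0.04 m and x of model_center in the frame of fan_center below -0.2 m and (y of each of book_corner0, book_corner1, book_corner2, book_corner3 in the frame of fan_center above 0.068 m or y of each of book_corner0, book_corner1, book_corner2, book_corner3 in the frame of fan_center below -0.068 m))).
It fails at once if the book is lifted off the desk (height (world z) of book_center above 0.045 m).
It fails at once if the house is shoved or tipped (distance of model_center from where it was at the start of the episode above 0.025 m or angle between model_center's own z axis and vertical above 0.2 rad).
It fails at once if a bystander is moved by more than 40 mm or tipped (distance of any of beaker, mug, tape, glue, card_box, eraser from where it was at the start of the episode above 0.04 m or angle between any of beaker, mug, tape, glue, card_box, eraser's own z axis and vertical above 0.5 rad).
It also fails if it takes over 70 s, if anything falls off the work surface, if the arm or the gripper's body presses on something with over 40 N, if the wrist force passes 120 N, or if a joint passes its speed limit or range.

## Robot

A 6-joint arm with a two-finger parallel gripper is mounted at the origin on the work surface. World frame = base frame: x ahead of the robot, y to its left, z up, the work surface at z = 0. Lengths are in m, angles in degrees, forces in N, time in s.
With the tool pointing down it reaches from about 0.4 to 0.825 m from the base axis. Payload 7 kg.
Tool frame: the origin (TCP) lies at the centre of the arm's flange, where the gripper is bolted on; the fingertips stand 178 mm ahead of it and the grasp point (between the pads) lies 159 mm ahead of it (tip_reach is the distance from the TCP to the fingertips, in m); z points along the fingers, y is the line along which they close (so a half turn about z gives the same grasp; the last joint's range is limited). The gripper opens to 88 mm and grips with 3 to 60 N. Pads are 19 mm wide; open, the fingers measure 130 mm over their backs; the gripper's body (78 mm by 193 mm) begins 47 mm behind the grasp point.
Start: joints at [-54.311, 20.546, 0.682, 0, -70.136, -16.507], TCP at [0.222, -0.638, 0.405] pointing down, gripper open.
Joint ranges: [-176.03, 176.03], [-82.01, 121.73], [-58.28, 71.71], [-173.87, 95.51], [-174.79, -0.11], [-173.66, 173.66]. Speed limits (degrees/s): [136.94, 136.94, 172.46, 180, 180, 180].

## Interface

Orientations are given as [roll, pitch, yaw] about the fixed x, y, z axes, in that order (R = Rz(yaw) Ry(pitch) Rx(roll)).
In Python, from plant import * gives the robot as it stands.
- The arm moves only by the shell command python3 -m handwheel 'ROWS'. ROWS is JSON, a list of rows, each a list of 7 numbers: the opening, from -1 (shut) to 1 (fully open), then the shift along the tool's x, y, z as a fraction of full scale, then the turn, a rotation vector about the tool's x, y, z as a fraction of full scale. A call has 1 to 5 rows; each row shifts and turns the commanded pose from where the row before left it, along the tool's axes as they then stand; what a row does not reach is not made up. Full scale, the value 1, is 0.025 m for a shift and 6 degrees for a turn. A row lasts 1/8 s, in which the tool goes at most 62.5 mm and 10.7 degrees, less where a joint would pass 70% of its speed; a pose out of reach is approached as far as the arm can. A call with a number of a shift or a turn outside -1 to 1 is refused whole. A call with a gripper value outside its range is refused whole. The fingers move at their own pace and stop on an object; the grip force is fixed at half the most. Time passes only in rows, so rows that do not move let the fingers close. It gives the time, the measured TCP pose, the force, the opening and the grip force at its end, in the units of the state.
- get_obs(): the state, without advancing time (a new reading comes with each control period).
- snapshot(name): name is "scene" or "top"; returns a dict with "color" (400x640x3 uint8, red, green, blue), "fx", "fy", "cx", "cy" (pixels), "k1" (the pictures are not rectified: a ray, as slopes to the right and down, at radius r is drawn at 1 + k1 r^2 times it, then the intrinsics apply), "R" (3x3) and "t" (3): a world point X has camera coordinates R X + t. Camera axes: x right, y down, z forward; pixel columns grow to the right and rows downward; lengths in m; the calibration is good to about 2 mm. A picture is of the moment at which its call begins. There is no depth.
- close_job(): hands the job in; it is judged then, once.
The state is a dict: "clock": time; "joint_pos": joint angles; "qvel": joint speeds; "tau": joint torques, N m; "tool_pos": TCP position; "orientation": TCP orientation; "force": force on the tool from outside, world axes, zero at the start; "moment": the same for the moment, N m; "opening": finger opening in m; "gripper_force": force on a finger pad.
Only numpy, scipy, OpenCV 4.12 (cv2) and the standard library are available. Lean on these libraries where they do the work, as an engineer would, in place of code of your own. Each camera call takes 0.05 s, during which the arm holds its last target. There are 200 camera calls.

## Working session

There is one attempt and no reset: what is moved stays moved. The work goes in short steps, Python scripts to look and compute and a shell command to move; the robot and the scene stay as the last step left them, time stands still between calls to the robot, and variables do not carry over. Pictures are saved under pics/ and viewed, at most 10 in all, crops included, and the job is handed in when it is done.

```bash
mkdir -p pics; ls; cat > h.py <<'E'
from plant import *
import numpy as np, cv2
def snap(n,f):
    s=snapshot(n); cv2.imwrite('pics/'+f,cv2.cvtColor(s['color'],cv2.COLOR_RGB2BGR)); np.save('pics/'+f+'.npy',s,allow_pickle=True); return s
def load(f): return np.load('pics/'+f+'.npy',allow_pickle=True).item()
def ray(s,u,v):
    K=np.array([[s['fx'],0,s['cx']],[0,s['fy'],s['cy']],[0,0,1.]])
    p=cv2.undistortPoints(np.array([[[u,v]]],float),K,np.array([s['k1'],0,0,0,0.]))[0,0]
    R=np.array(s['R']);t=np.array(s['t'])
    return -R.T@t, R.T@np.array([p[0],p[1],1])
def on(s,u,v,z):
    c,d=ray(s,u,v); return c+d*(z-c[2])/d[2]
def proj(s,X):
    R=np.array(s['R']);t=np.array(s['t']);p=R@np.array(X)+t;x,y=p[:2]/p[2];r=1+s['k1']*(x*x+y*y)
    return s['fx']*x*r+s['cx'],s['fy']*y*r+s['cy']
E
python3 - <<'E'
from h import *
for n in('scene','top'):
    s=snap(n,n+'1.png'); print(n,s['fx'],s['k1'],(-np.array(s['R']).T@s['t']).round(3))
    print(np.array(s['R']).round(2))
print(get_obs())
E
```

```text
pics
scene 495.4608234356961 -0.09605917689033544 [0.978 0.652 1.318]
[[-0.77  0.64  0.  ]
 [ 0.51  0.63 -0.58]
 [-0.37 -0.45 -0.81]]
top 514.7928453641623 -0.10644929076227631 [0.216 0.01  1.738]
[[-0.03 -1.    0.01]
 [-0.99  0.03 -0.16]
 [ 0.16 -0.01 -0.99]]
{'clock': 0.1, 'joint_pos': array([-5.43096629e+01,  2.05882341e+01,  6.40869026e-01, -1.92635077e-02,
       -7.01345374e+01, -1.65065468e+01]), 'qvel': array([-0.06330619,  0.03327266,  0.20370522,  0.11685634, -0.02728859,
        0.02533243]), 'tau': array([-2.29814890e-03, -5.84161198e+01,  2.93753242e+01,  7.01544151e+00,
        1.02985388e-02, -5.28675787e-05]), 'tool_pos': array([ 0.22175577, -0.6373673 ,  0.4038152 ]), 'orientation': array([ 1.79916327e+02, -5.90927906e-03, -1.60822764e+02]), 'force': array([ 1.07442224,  0.79054367, -0.5247036 ]), 'moment': array([-0.02661592,  0.00093026,  0.01794083]), 'gripper_force': 0.0, 'opening': 0.08735942716439565}
```

View pics/scene1.png

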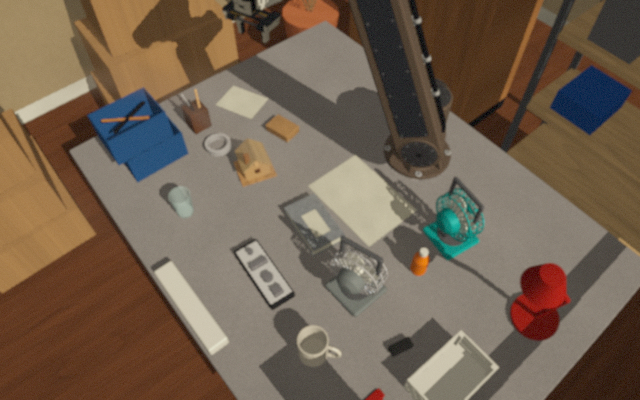

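View pics/top1.png

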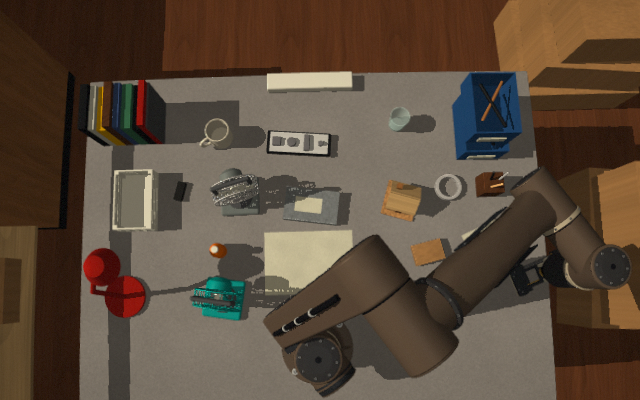

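The scene view shows the grey fan near (357,275), book (315,220), house (253,160) and console (264,272). In the top view they are at (235,190), (312,207), (402,200) and (299,143). The turquoise fan at (220,297) is the decoy. I'll zoom in next.

```bash
python3 - <<'E'
from h import *
a=cv2.imread('pics/top1.png')[110:240,190:440]; b=cv2.imread('pics/scene1.png')[190:320,220:420]
a=cv2.resize(a,(750,390)+()[:0],interpolation=cv2.INTER_CUBIC);cv2.imwrite('pics/topc.png',a)
b=cv2.resize(b,(800,520),interpolation=cv2.INTER_CUBIC);cv2.imwrite('pics/scenec.png',b)
E
```

```text
(no output)
```

View pics/topc.png

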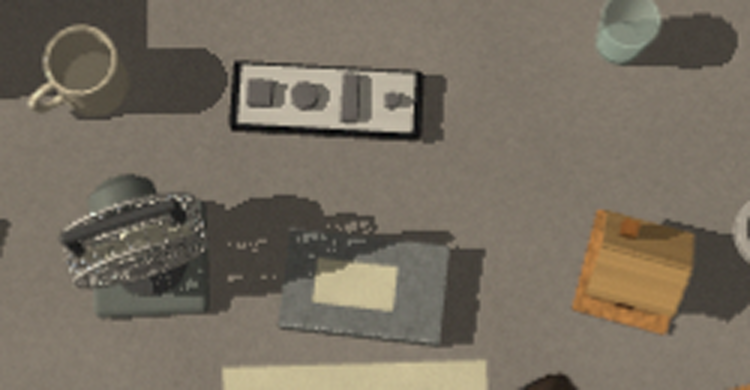

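View pics/scenec.png

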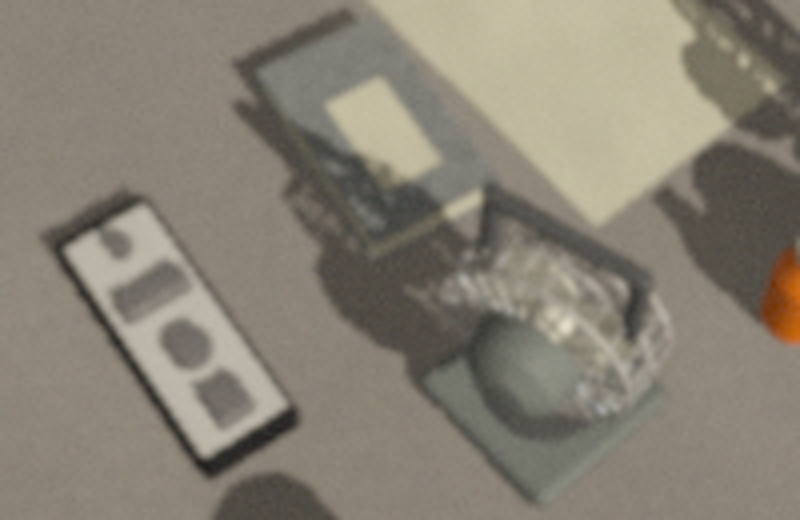

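```bash
python3 - <<'E'
from h import *
t=load('top1.png'); s=load('scene1.png')
T=lambda u,v,z: on(t,190+u/3,110+v/3,z)[:2].round(3)
S=lambda u,v,z: on(s,220+u/4,190+v/4,z)[:2].round(3)
print('handle T',T(70,240,.235),T(182,208,.235)); print('handle S',S(488,195,.235),S(645,282,.235))
print('foot T',T(97,318,0),T(207,312,0.03),'S',S(540,490,.03),S(425,378,.03),S(662,395,.03))
print('book T',T(280,327,.034),T(440,342,.034),T(450,244,.034)); print('book S',S(258,68,.034),S(375,245,.034),S(490,185,.034),S(360,28,.034))
for n,a,b in(('sq',(263,92),(227,398)),('rd',(308,95),(188,342)),('bar',(355,96),(150,290)),('sm',(396,100),(116,243))): print(n,T(*a,.038),S(*b,.038))
print('console T',T(237,62,.024),T(418,72,.024),T(415,133,.024),T(235,128,.024))
print('house base T',T(573,310,.006),T(668,332,.006),T(600,210,.006))
print('house ridge T',T(598,258,.115),T(690,280,.115))
# cork/house mask
for n,d in(('top',t),('scene',s)):
    h=cv2.cvtColor(d['color'],cv2.COLOR_RGB2HSV); m=cv2.inRange(h,(8,110,90),(22,255,255))
    k,l,st,c=cv2.connectedComponentsWithStats(m)
    for i in range(1,k):
        if 200<st[i,4]<4000: print(n,st[i],c[i].round(1),on(d,*c[i],.05).round(3))
for nm,z,uv in(('mug',.09,(217,130)),('beaker',.09,(400,117)),('glue',.11,(217,250)),('eraser',.02,(180,190)),('cardbox',.03,(429,251)),('tape',.02,(448,186))): print(nm,on(t,*uv,z)[:2].round(3))
E
```

```text
handle T [0.491 0.296] [0.52  0.185]
handle S [0.528 0.196] [0.494 0.304]
foot T [0.444 0.31 ] [0.443 0.182] S [0.569 0.31 ] [0.575 0.195] [0.455 0.312]
book T [0.423 0.1  ] [ 0.402 -0.077] [ 0.512 -0.092]
book S [ 0.508 -0.09 ] [0.536 0.091] [0.437 0.106] [ 0.422 -0.069]
sq [0.692 0.114] [0.695 0.122]
rd [0.687 0.063] [0.691 0.069]
bar [0.685 0.01 ] [0.687 0.018]
sm [ 0.679 -0.037] [ 0.684 -0.03 ]
console T [0.733 0.145] [ 0.715 -0.063] [ 0.643 -0.057] [0.655 0.148]
house base T [ 0.437 -0.23 ] [ 0.408 -0.337] [ 0.551 -0.267]
house ridge T [ 0.478 -0.245] [ 0.451 -0.342]
top [ 96  86  10  46 264] [ 99.7 110.1] [0.82  0.735 0.05 ]
top [529  86 110  10 616] [570.3  91. ] [ 0.85  -0.929  0.05 ]
top [ 597  161   43   87 3133] [620.3 204.5] [ 0.436 -1.064  0.05 ]
top [ 381  180   40   41 1146] [400.7 200.7] [ 0.472 -0.292  0.05 ]
top [   0  226   35  174 3176] [ 18.1 308.1] [0.144 0.995 0.05 ]
top [411 238  35  28 652] [427.6 251.9] [ 0.299 -0.372  0.05 ]
top [ 607  283   33   46 1136] [623.1 308.2] [ 0.083 -1.036  0.05 ]
scene [ 282    0   58   36 1466] [308.6  13.9] [-0.176 -0.823  0.05 ]
scene [ 497    0   54  121 2148] [523.8  61.3] [-0.655 -0.036  0.05 ]
scene [266 115  33  26 516] [282.  127.5] [ 0.318 -0.354  0.05 ]
scene [234 152  42  34 823] [252.4 169.5] [ 0.506 -0.266  0.05 ]
scene [410 252  20  24 332] [419.1 264.2] [0.335 0.324 0.05 ]
mug [0.721 0.313]
beaker [ 0.749 -0.299]
glue [0.321 0.308]
eraser [0.534 0.452]
cardbox [ 0.303 -0.382]
tape [ 0.522 -0.464]
```

```bash
python3 -m handwheel '[[1,0,0,0,0,0,0.95],[1,0,0,0,0,0,0.95],[1,0,0,0,0,0,0.95],[1,0,0,0,0,0,0.93],[1,0,0,0,0,0,0]]'
python3 -m handwheel '[[1,-0.46,0.99,0,0,0,0],[1,-0.46,0.99,0,0,0,0],[1,-0.46,0.99,0,0,0,0],[1,-0.46,0.99,0,0,0,0],[1,-0.46,0.99,0,0,0,0]]' >/dev/null
python3 -m handwheel '[[1,-0.46,0.99,0,0,0,0],[1,-0.46,0.99,0,0,0,0],[1,-0.46,0.99,0,0,0,0],[1,-0.46,0.99,0,0,0,0],[1,-0.46,0.99,0,0,0,0]]'>/dev/null
python3 -m handwheel '[[1,-0.46,0.99,0,0,0,0],[1,-0.46,0.99,0,0,0,0],[1,-0.46,0.99,0,0,0,0],[1,-0.46,0.99,0,0,0,0],[1,-0.46,0.99,0,0,0,0]]'>/dev/null
python3 -m handwheel '[[1,-0.46,0.99,0,0,0,0],[1,-0.46,0.99,0,0,0,0],[1,-0.46,0.99,0,0,0,0],[1,-0.46,0.99,0,0,0,0],[1,-0.46,0.99,0,0,0,0]]'>/dev/null
python3 -m handwheel '[[1,-0.46,0.99,0,0,0,0],[1,-0.46,0.99,0,0,0,0],[1,-0.46,0.99,0,0,0,0],[1,-0.46,0.99,0,0,0,0],[1,-0.46,0.99,0,0,0,0]]'>/dev/null
python3 -m handwheel '[[1,-0.46,0.99,0,0,0,0],[1,-0.46,0.99,0,0,0,0],[1,0,0,0,0,0,0],[1,0,0,0,0,0,0]]'
```

```text
clock: 0.72
tool_pos: [0.2217, -0.6374, 0.4042]
orientation: [180.0, -0.0, 176.5]
force: [0.2, -0.2, -0.8]
opening: 0.0873
gripper_force: 0.0
clock: 4.35
tool_pos: [0.5725, 0.0108, 0.4044]
orientation: [-180.0, -0.0, 176.5]
force: [-0.7, -0.1, 0.1]
opening: 0.0876
gripper_force: 0.0
```

```bash
python3 -m handwheel '[[1,0,0,0.95,0,0,0],[1,0,0,0.95,0,0,0],[1,0,0,0.95,0,0,0],[1,0,0,0.95,0,0,0],[1,0,0,0.95,0,0,0]]'
python3 -m handwheel '[[1,0,0,0.95,0,0,0],[1,0,0,0.95,0,0,0],[1,0,0,0.95,0,0,0],[1,0,0,0.9,0,0,0],[1,0,0,0,0,0,0]]'
python3 -m handwheel '[[1,0.5,0,0,0,0,0],[1,0.5,0,0,0,0,0],[1,0.5,0,0,0,0,0],[1,0.5,0,0,0,0,0],[1,0.5,0,0,0,0,0]]'
python3 -m handwheel '[[1,0.5,0,0,0,0,0],[1,0.5,0,0,0,0,0],[1,0.5,0,0,0,0,0],[1,0.3,0,0,0,0,0],[1,0,0,0,0,0,0]]'
python3 - <<'E'
from h import *
a=snap('top','top2.png')['color'][110:260,190:440]; cv2.imwrite('pics/top2c.png',cv2.cvtColor(cv2.resize(a,(750,450),interpolation=cv2.INTER_CUBIC),cv2.COLOR_RGB2BGR))
E
```

```text
clock: 4.97
tool_pos: [0.5722, 0.0099, 0.2854]
orientation: [180.0, 0.0, 176.5]
force: [0.3, -0.0, 0.7]
opening: 0.0871
gripper_force: 0.0
clock: 5.6
tool_pos: [0.5717, 0.0098, 0.1909]
orientation: [-179.9, -0.2, 176.5]
force: [-0.9, 0.6, 0.8]
opening: 0.0881
gripper_force: 0.0
clock: 6.22
tool_pos: [0.5098, 0.0147, 0.1929]
orientation: [180.0, 0.1, 176.5]
force: [2.2, 0.4, 2.0]
opening: 0.0876
gripper_force: 1.2
clock: 6.85
tool_pos: [0.4641, 0.0169, 0.1919]
orientation: [-180.0, -0.1, 176.5]
force: [0.5, 0.6, 0.4]
opening: 0.0878
gripper_force: 0.0
```

View pics/top2c.png

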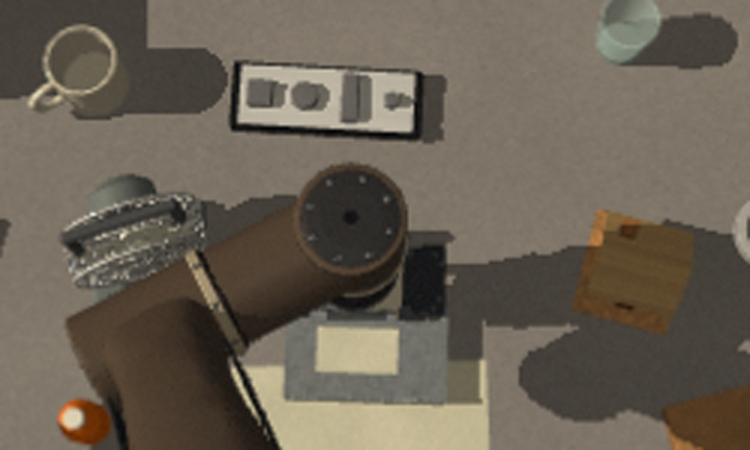

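The book slides along with the gripper, square to the push, with its front edge at crop v≈400. I'll carry on to TCP x≈0.408.

```bash
python3 -m handwheel '[[1,0.5,0,0,0,0,0],[1,0.5,0,0,0,0,0],[1,0.5,0,0,0,0,0],[1,0.5,0,0,0,0,0],[1,0.3,0,0,0,0,0]]'
python3 -m handwheel '[[1,0,0,0,0,0,0],[1,-0.6,0,0,0,0,0],[1,-0.8,0,0,0,0,0],[1,-0.5,0,-0.5,0,0,0],[1,0,0,-1,0,0,0]]'
python3 -m handwheel '[[1,0,0,-1,0,0,0],[1,0,0,-1,0,0,0],[1,0,0,-1,0,0,0],[1,0,0,-1,0,0,0],[1,0,0,-1,0,0,0]]'
python3 -m handwheel '[[1,0,0,-1,0,0,0],[1,0,0,-1,0,0,0],[1,0,0,-1,0,0,0],[1,0,0,-1,0,0,0],[1,0,0,0,0,0,0]]'
python3 - <<'E'
from h import *
print(get_obs()['joint_pos'])
a=snap('top','top3.png'); b=snap('scene','scene3.png')
i=np.vstack([cv2.resize(b['color'][190:320,220:420],(600,390)), ])
cv2.imwrite('pics/c3.png',cv2.cvtColor(np.hstack([cv2.resize(b['color'][170:320,220:420],(400,300)),cv2.resize(a['color'][150:300,230:430],(400,300))]),cv2.COLOR_RGB2BGR))
E
```

```text
clock: 7.52
tool_pos: [0.4067, 0.0205, 0.1922]
orientation: [-180.0, -0.0, 176.5]
force: [1.9, 0.3, -1.2]
opening: 0.0877
gripper_force: 0.6
clock: 8.15
tool_pos: [0.4569, 0.0176, 0.2292]
orientation: [-179.9, -0.1, 176.5]
force: [0.8, 0.4, -0.2]
opening: 0.0874
gripper_force: 0.0
clock: 8.78
tool_pos: [0.4562, 0.0175, 0.3557]
orientation: [-180.0, -0.0, 176.5]
force: [-0.1, -0.4, -0.7]
opening: 0.0876
gripper_force: 0.0
clock: 9.4
tool_pos: [0.4565, 0.0177, 0.4567]
orientation: [179.9, 0.2, 176.5]
force: [-0.1, -0.1, -0.4]
opening: 0.0877
gripper_force: 0.0
[ 2.70555647e+01 -2.57766971e+00 -2.05771991e+01  3.65520519e-02
 -7.18047511e+01 -1.20578999e+02]
```

View pics/c3.png

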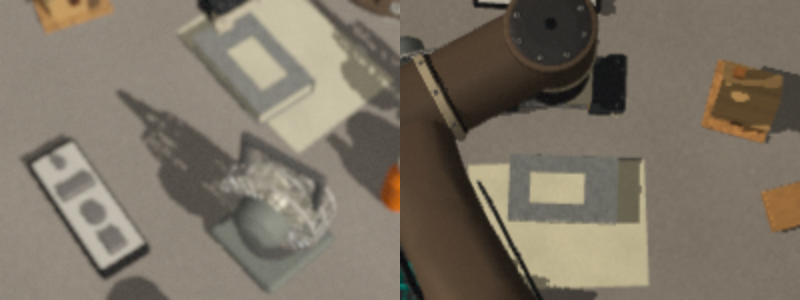

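```bash
python3 - <<'E'
from h import *
t=load('top3.png');s=load('scene3.png')
for u,v in((510,155),(617,158),(617,223),(510,217)): print('T',on(t,230+(u-400)/2,150+v/2,.034)[:2].round(3))
for u,v in((190,28),(265,118),(313,85)): print('S',on(s,220+u/2,170+v/2,.034)[:2].round(3))
E
python3 -m handwheel '[[1,-0.154,0.93,0,0,0,0],[1,-0.154,0.93,0,0,0,0],[1,-0.154,0.93,0,0,0,0],[1,-0.154,0.93,0,0,0,0],[1,-0.154,0.93,0,0,0,0]]'>/dev/null
python3 -m handwheel '[[1,-0.154,0.93,0,0,0,0],[1,-0.154,0.93,0,0,0,0],[1,-0.154,0.93,0,0,0,0],[1,-0.154,0.93,0,0,0,0],[1,-0.154,0.93,0,0,0,0]]'
python3 -m handwheel '[[1,0,0,0,0,0,-1],[1,0,0,0,0,0,-1],[1,0,0,0,0,0,-1],[1,0,0,0,0,0,-1],[1,0,0,0,0,0,-1]]'>/dev/null
python3 -m handwheel '[[1,0,0,0,0,0,-1],[1,0,0,0,0,0,-1],[1,0,0,0,0,0,-1],[1,0,0,0,0,0,-1],[1,0,0,0,0,0,-1]]'>/dev/null
python3 -m handwheel '[[1,0,0,0,0,0,-1],[1,0,0,0,0,0,-1],[1,0,0,0,0,0,-1],[1,0,0,0,0,0,-1],[1,0,0,0,0,0,-1]]'>/dev/null
python3 -m handwheel '[[1,0,0,0,0,0,-1],[1,0,0,0,0,0,-1],[1,0,0,0,0,0,-1],[1,0,0,0,0,0,-0.3],[1,0,0,0,0,0,0]]'
python3 - <<'E'
from h import *
a=snap('scene','scene4.png')['color'][150:320,260:480]; cv2.imwrite('pics/c4.png',cv2.cvtColor(cv2.resize(a,(660,510)),cv2.COLOR_RGB2BGR))
E
```

```text
T [0.395 0.095]
T [ 0.385 -0.082]
T [ 0.277 -0.078]
T [0.292 0.097]
S [ 0.377 -0.099]
S [0.397 0.106]
S [0.299 0.108]
clock: 10.75
tool_pos: [0.5081, 0.249, 0.4546]
orientation: [-180.0, -0.0, 176.5]
force: [-0.2, 0.2, -0.6]
opening: 0.088
gripper_force: 0.0
clock: 13.25
tool_pos: [0.5079, 0.2478, 0.4546]
orientation: [180.0, -0.0, -73.8]
force: [-0.4, -0.1, -0.2]
opening: 0.0877
gripper_force: 0.0
```

View pics/c4.png

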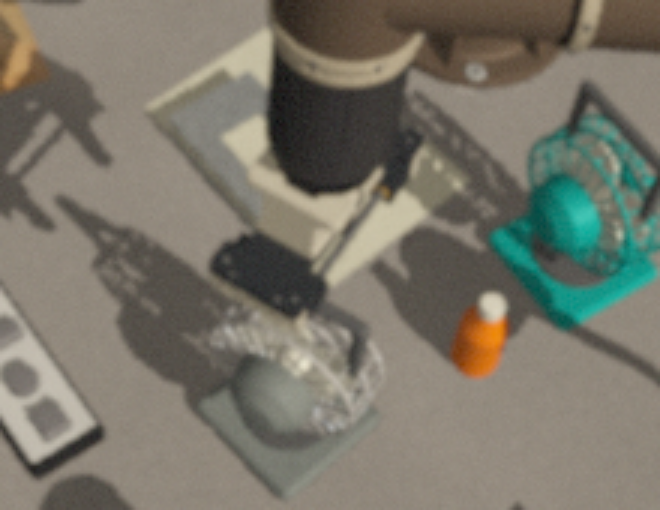

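The gripper straddles the handle, with the handle's right post visible at (355,350). The book's far edge is about 35 mm clear of the planned stream. Next I'll descend and close.

```bash
python3 -m handwheel '[[1,0,0,0.6,0,0,0],[1,0,0,0.6,0,0,0],[1,0,0,0.6,0,0,0],[1,0,0,0.65,0,0,0],[1,0,0,0,0,0,0]]'
python3 -m handwheel '[[-0.3,0,0,0,0,0,0],[-0.5,0,0,0,0,0,0],[-0.7,0,0,0,0,0,0],[-1,0,0,0,0,0,0],[-1,0,0,0,0,0,0]]'
python3 -m handwheel '[[-1,0,0,0,0,0,0],[-1,0,0,0,0,0,0],[-1,0,0,0,0,0,0]]'
python3 -c "
from plant import *;o=get_obs();print(o['joint_pos'],o['moment'])"
```

```text
clock: 13.92
tool_pos: [0.5075, 0.2472, 0.3915]
orientation: [179.8, -0.1, -73.7]
force: [-0.2, -0.2, 0.7]
opening: 0.0876
gripper_force: 0.0
clock: 14.55
tool_pos: [0.5078, 0.2474, 0.3935]
orientation: [-180.0, 0.0, -73.7]
force: [-0.1, 0.4, -0.2]
opening: 0.0433
gripper_force: 0.0
clock: 14.92
tool_pos: [0.5092, 0.248, 0.3937]
orientation: [-179.7, 0.0, -73.7]
force: [20.7, 2.3, -15.0]
opening: 0.0132
gripper_force: 20.2
[ 45.80056539  10.72087516 -14.36955366   0.10956507 -64.67074948
 -29.52768594] [ 0.2559659  -6.88587262 -0.02208379]
```

```bash
python3 -m handwheel '[[-1,0,-0.12,0,0,0,0],[-1,0,0,0,0,0,0],[-1,0,0,0,0,0,0]]'
```

```text
clock: 15.3
tool_pos: [0.5102, 0.2482, 0.3936]
orientation: [180.0, 0.0, -73.7]
force: [-5.7, 0.5, 4.5]
opening: 0.0129
gripper_force: 30.0
```

```bash
python3 -m handwheel '[[-1,0,0,0,0,0,-0.5],[-1,0,0,0,0,0,-0.6],[-1,0,0,0,0,0,-0.7],[-1,0,0,0,0,0,-0.7],[-1,0,0,0,0,0,0]]'; python3 -c "
from plant import *;o=get_obs();print(o['moment'])"
```

```text
clock: 15.92
tool_pos: [0.5102, 0.2482, 0.3935]
orientation: [180.0, 0.0, -58.6]
force: [-6.1, 0.8, 4.7]
opening: 0.0131
gripper_force: 30.0
[0.11228092 2.05285051 0.00761492]
```

```bash
python3 -m handwheel '[[-1,0,0,0,0,0,-0.7],[-1,0,0,0,0,0,-0.7],[-1,0,0,0,0,0,-0.7],[-1,0,0,0,0,0,-0.7],[-1,0,0,0,0,0,-0.7]]'
python3 -m handwheel '[[-1,0,0,0,0,0,-0.7],[-1,0,0,0,0,0,-0.7],[-1,0,0,0,0,0,-0.7],[-1,0,0,0,0,0,-0.7],[-1,0,0,0,0,0,-0.7]]'
python3 -m handwheel '[[-1,0,0,0,0,0,-0.7],[-1,0,0,0,0,0,-0.7],[-1,0,0,0,0,0,-0.7],[-1,0,0,0,0,0,-0.1],[-1,0,0,0,0,0,0]]'
python3 - <<'E'
from h import *
print(get_obs()['moment'])
b=snap('scene','scene5.png')['color'];a=snap('top','top5.png')['color']
cv2.imwrite('pics/c5.png',cv2.cvtColor(np.hstack([cv2.resize(b[130:330,210:410],(400,400)),cv2.resize(a[170:230,370:430],(400,400),interpolation=cv2.INTER_CUBIC)]),cv2.COLOR_RGB2BGR))
E
```

```text
clock: 16.55
tool_pos: [0.5102, 0.2482, 0.3936]
orientation: [180.0, 0.0, -37.6]
force: [-5.4, 0.7, 4.8]
opening: 0.0127
gripper_force: 30.1
clock: 17.18
tool_pos: [0.5102, 0.2482, 0.3936]
orientation: [180.0, 0.0, -16.6]
force: [-5.6, 1.4, 5.1]
opening: 0.0133
gripper_force: 30.1
clock: 17.8
tool_pos: [0.5102, 0.2482, 0.3936]
orientation: [180.0, 0.0, -3.5]
force: [-4.8, -0.1, 4.8]
opening: 0.0125
gripper_force: 30.0
[ 0.03435173  2.07148299 -0.13276762]
```

View pics/c5.png

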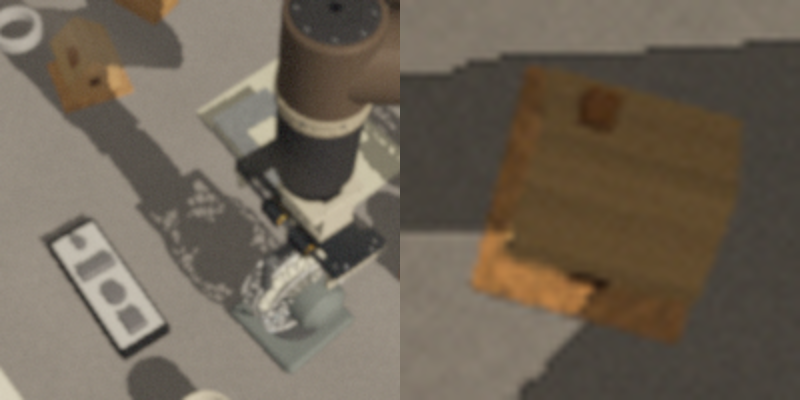

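```bash
python3 - <<'E'
from h import *
t=load('top5.png');s=load('scene5.png')
P=[on(t,370+(u-400)/6.667,170+v/6.667,.006)[:2] for u,v in((472,285),(685,343),(528,65))]
Q=[on(s,210+u/2,130+v/2,.006)[:2] for u,v in((70,108),(132,92),(48,64))]
print(np.round(P,3),((P[1]+P[2])/2).round(3)); print(np.round(Q,3),((Q[1]+Q[2])/2).round(3))
E
python3 -m handwheel '[[0,0,0,0,0,0,0],[0.3,0,0,0,0,0,0],[0.6,0,0,0,0,0,0],[0.6,0,0,0,0,0,0],[0.6,0,0,0,0,0,0]]'
python3 -m handwheel '[[0.6,0,0,-0.8,0,0,0],[0.6,0,0,-0.8,0,0,0],[0.6,0,0,-0.8,0,0,0],[0.6,0,0,-0.8,0,0,0],[0.6,0,0,-0.8,0,0,0]]'
```

```text
[[ 0.439 -0.23 ]
 [ 0.406 -0.337]
 [ 0.552 -0.264]] [ 0.479 -0.301]
[[ 0.543 -0.263]
 [ 0.444 -0.224]
 [ 0.519 -0.365]] [ 0.482 -0.294]
clock: 18.52
tool_pos: [0.5107, 0.2483, 0.3934]
orientation: [180.0, -0.0, -3.5]
force: [-0.2, 0.5, 1.2]
opening: 0.0571
gripper_force: 0.0
clock: 19.15
tool_pos: [0.5106, 0.2483, 0.4941]
orientation: [-180.0, -0.0, -3.5]
force: [1.5, -0.7, -0.2]
opening: 0.0701
gripper_force: 0.0
```

Both views put the house at about (0.480,−0.30), so the fan's axis passes within about 5 mm of it. Now to the keys: I'll turn, close the fingers, and go above the round key.

```bash
python3 -m handwheel '[[-1,0,0,0,0,0,1],[-1,0,0,0,0,0,1],[-1,0,0,0,0,0,1],[-1,0,0,0,0,0,1],[-1,0,0,0,0,0,1]]'>/dev/null
python3 -m handwheel '[[-1,0,0,0,0,0,1],[-1,0,0,0,0,0,1],[-1,0,0,0,0,0,1],[-1,0,0,0,0,0,1],[-1,0,0,0,0,0,1]]'>/dev/null
python3 -m handwheel '[[-1,0,0,0,0,0,1],[-1,0,0,0,0,0,1],[-1,0,0,0,0,0,1],[-1,0,0,0,0,0,1],[-1,0,0,0,0,0,1]]'
python3 -m handwheel '[[-1,0.745,-0.85,0,0,0,0.17],[-1,0.745,-0.85,0,0,0,0],[-1,0.745,-0.85,0,0,0,0],[-1,0.745,-0.85,0,0,0,0],[-1,0.745,-0.85,0,0,0,0]]'
python3 -m handwheel '[[-1,0.745,-0.85,0,0,0,0],[-1,0.745,-0.85,0,0,0,0],[-1,0.745,-0.85,0,0,0,0],[-1,0.745,-0.85,0,0,0,0],[-1,0,0,0,0,0,0]]'
python3 -m handwheel '[[-1,0,0,1,0,0,0],[-1,0,0,1,0,0,0],[-1,0,0,1,0,0,0],[-1,0,0,1,0,0,0],[-1,0,0,1,0,0,0]]'
python3 -m handwheel '[[-1,0,0,1,0,0,0],[-1,0,0,1,0,0,0],[-1,0,0,1,0,0,0],[-1,0,0,1,0,0,0],[-1,0,0,0,0,0,0]]'
python3 - <<'E'
from h import *
b=snap('scene','scene6.png')['color'];a=snap('top','top6.png')['color']
cv2.imwrite('pics/c6.png',cv2.cvtColor(np.hstack([cv2.resize(b[220:320,220:320],(400,400),interpolation=cv2.INTER_CUBIC),cv2.resize(a[100:200,250:350],(400,400),interpolation=cv2.INTER_CUBIC)]),cv2.COLOR_RGB2BGR))
E
```

```text
clock: 21.02
tool_pos: [0.5107, 0.2483, 0.4934]
orientation: [-180.0, 0.0, -93.7]
force: [-0.1, 0.3, 1.4]
opening: 0.0005
gripper_force: 0.0
clock: 21.65
tool_pos: [0.6102, 0.1467, 0.4933]
orientation: [180.0, 0.0, -94.5]
force: [0.8, 0.6, -0.3]
opening: 0.0006
gripper_force: 0.0
clock: 22.28
tool_pos: [0.6895, 0.0652, 0.4923]
orientation: [179.9, -0.0, -94.6]
force: [-0.8, 0.2, 0.4]
opening: 0.0005
gripper_force: 0.0
clock: 22.9
tool_pos: [0.688, 0.0671, 0.3679]
orientation: [-180.0, 0.0, -94.5]
force: [-1.0, 0.1, 0.6]
opening: 0.0002
gripper_force: 0.0
clock: 23.52
tool_pos: [0.6874, 0.0668, 0.2664]
orientation: [179.8, -0.1, -94.5]
force: [0.1, -0.9, -0.1]
opening: 0.0007
gripper_force: 0.0
```

View pics/c6.png

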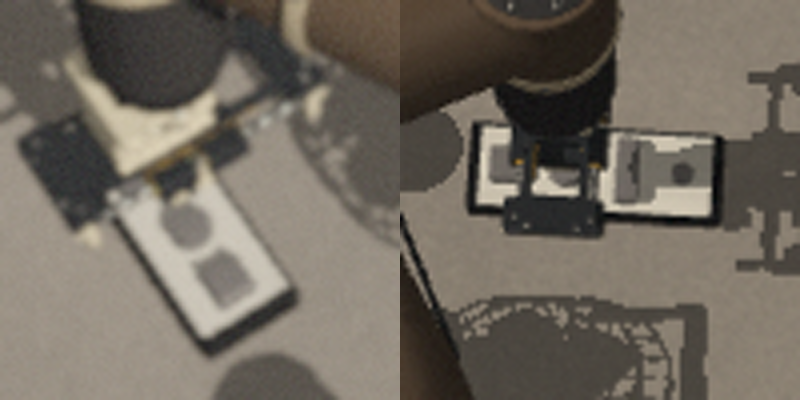

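```bash
python3 - <<'E'
from h import *
s=load('scene6.png');t=load('top6.png');p=get_obs()['tool_pos'];print(p)
for X in((p[0],p[1],p[2]-.178),(p[0],p[1],.038)):
    u,v=proj(s,X);print('scene crop',(u-220)*4,(v-220)*4)
# key blobs: dark grey inside bright face
for n in('scene','top'):
    d=load(n+'1.png');g=cv2.cvtColor(d['color'],cv2.COLOR_RGB2GRAY)
    x0,y0,x1,y1=((234,238,296,308) if n=='scene' else (266,128,334,158))
    face=cv2.inRange(g[y0:y1,x0:x1],150,255)
    cs,_=cv2.findContours(face,cv2.RETR_CCOMP,cv2.CHAIN_APPROX_NONE)[0:2]
    c=max(cs,key=cv2.contourArea); hull=cv2.convexHull(c); m=np.zeros_like(face);cv2.fillPoly(m,[hull],255)
    m=cv2.bitwise_and(m,cv2.bitwise_not(face)); k,l,st,ce=cv2.connectedComponentsWithStats(m)
    b=cv2.minAreaRect(c); print(n,'face centre',on(d,b[0][0]+x0,b[0][1]+y0,.024)[:2].round(4))
    for i in range(1,k):
        if st[i,4]>12: print(n,st[i,4],on(d,ce[i][0]+x0,ce[i][1]+y0,.034)[:2].round(3))
E
```

```text
[0.6886093  0.06690821 0.26926535]
scene crop 181.68865655093782 183.59318558109567
scene crop 188.3543930130993 218.17124741243174
scene face centre [0.6896 0.0462]
scene 55 [ 0.684 -0.036]
scene 189 [0.688 0.014]
scene 125 [0.692 0.066]
scene 147 [0.696 0.117]
top face centre [0.688  0.0437]
top 176 [0.686 0.011]
top 122 [0.693 0.114]
top 109 [0.688 0.063]
top 48 [ 0.68  -0.036]
```

```bash
python3 -m handwheel '[[-1,0,0,0.7,0,0,0],[-1,0,0,0.7,0,0,0],[-1,0,0,0.48,0,0,0],[-1,0,0,0,0,0,0],[-1,0,0,0,0,0,0]]'
python3 -m handwheel '[[-1,0,0,0.12,0,0,0],[-1,0,0,0.12,0,0,0],[-1,0,0,0.12,0,0,0],[-1,0,0,0,0,0,0],[-1,0,0,0,0,0,0]]'
```

```text
clock: 24.25
tool_pos: [0.6887, 0.0665, 0.2216]
orientation: [-180.0, -0.0, -94.5]
force: [0.8, -0.3, 0.5]
opening: 0.0007
gripper_force: 0.0
clock: 24.88
tool_pos: [0.6886, 0.0665, 0.2128]
orientation: [-180.0, 0.0, -94.5]
force: [0.2, 0.1, 4.0]
opening: 0.0002
gripper_force: 1.7
```

```bash
python3 -m handwheel '[[-1,0,0,0.08,0,0,0],[-1,0,0,0.08,0,0,0],[-1,0,0,0,0,0,0]]'
```

```text
clock: 25.25
tool_pos: [0.6886, 0.0666, 0.2103]
orientation: [-179.9, 0.0, -94.5]
force: [-4.3, 1.5, 15.6]
opening: 0.0004
gripper_force: 7.6
```

The round key is fully down (15.6 N at the stop). I'll release it and go to the bar key.

```bash
python3 -m handwheel '[[-1,0,0,-0.4,0,0,0],[-1,0,0,-0.4,0,0,0],[-1,0,0,-0.4,0,0,0],[-1,0,0,0,0,0,0],[-1,0,0,0,0,0,0]]'
python3 -m handwheel '[[-1,0.69,-0.03,0,0,0,0],[-1,0.69,-0.03,0,0,0,0],[-1,0.68,-0.03,0,0,0,0],[-1,0,0,0,0,0,0],[-1,0,0,0,0,0,0]]'
python3 -m handwheel '[[-1,0,0,0.4,0,0,0],[-1,0,0,0.3,0,0,0],[-1,0,0,0.2,0,0,0],[-1,0,0,0.15,0,0,0],[-1,0,0,0,0,0,0]]'
python3 -m handwheel '[[-1,0,0,0.15,0,0,0],[-1,0,0,0,0,0,0],[-1,0,0,0,0,0,0]]'
```

```text
clock: 25.88
tool_pos: [0.6883, 0.0664, 0.238]
orientation: [180.0, -0.0, -94.5]
force: [-0.2, 1.0, -0.5]
opening: 0.0006
gripper_force: 0.0
clock: 26.5
tool_pos: [0.6867, 0.0145, 0.2385]
orientation: [-180.0, 0.0, -94.6]
force: [-0.1, 0.7, 0.2]
opening: 0.0002
gripper_force: 0.0
clock: 27.12
tool_pos: [0.6865, 0.0151, 0.2121]
orientation: [180.0, -0.0, -94.5]
force: [-2.4, 0.9, 4.1]
opening: 0.0
gripper_force: 1.9
clock: 27.5
tool_pos: [0.6867, 0.015, 0.2103]
orientation: [-179.9, 0.0, -94.5]
force: [-6.1, 0.4, 13.8]
opening: 0.0002
gripper_force: 6.6
```

The bar key reached its stop too. On to the square key.

```bash
python3 -m handwheel '[[-1,0,0,-0.4,0,0,0],[-1,0,0,-0.4,0,0,0],[-1,0,0,-0.4,0,0,0],[-1,0,0,0,0,0,0],[-1,0,0,0,0,0,0]]'
python3 -m handwheel '[[-1,-0.826,0,0,0,0,0],[-1,-0.826,0,0,0,0,0],[-1,-0.826,0,0,0,0,0],[-1,-0.826,0,0,0,0,0],[-1,-0.826,0,0,0,0,0]]'
python3 -m handwheel '[[-1,0,0,0,0,0,0],[-1,0,0,0.4,0,0,0],[-1,0,0,0.3,0,0,0],[-1,0,0,0.2,0,0,0],[-1,0,0,0.15,0,0,0]]'
python3 -m handwheel '[[-1,0,0,0.15,0,0,0],[-1,0,0,0,0,0,0],[-1,0,0,0,0,0,0]]'
```

```text
clock: 28.12
tool_pos: [0.6865, 0.0149, 0.2382]
orientation: [180.0, 0.0, -94.5]
force: [0.4, -0.9, -0.7]
opening: 0.0003
gripper_force: 0.0
clock: 28.75
tool_pos: [0.6949, 0.1197, 0.2384]
orientation: [-180.0, -0.0, -94.5]
force: [0.2, 0.7, -0.3]
opening: 0.0004
gripper_force: 0.0
clock: 29.38
tool_pos: [0.6945, 0.1173, 0.2118]
orientation: [179.9, -0.0, -94.5]
force: [-2.2, -1.6, 4.5]
opening: 0.0005
gripper_force: 2.0
clock: 29.75
tool_pos: [0.6945, 0.1173, 0.2103]
orientation: [-180.0, -0.0, -94.5]
force: [-6.5, -2.2, 14.1]
opening: 0.0007
gripper_force: 7.0
```

All three keys are pressed. I'll retreat straight up and check the scene.

```bash
python3 -m handwheel '[[-1,0,0,-0.5,0,0,0],[-1,0,0,-1,0,0,0],[-1,0,0,-1,0,0,0],[-1,0,0,-1,0,0,0],[-1,0,0,-1,0,0,0]]'
python3 -m handwheel '[[-1,0,0,-1,0,0,0],[-1,0,0,-1,0,0,0],[-1,0,0,-1,0,0,0],[-1,0,0,-1,0,0,0],[-1,0,0,0,0,0,0]]'
python3 - <<'E'
from h import *
b=snap('scene','scene7.png')['color']; cv2.imwrite('pics/c7.png',cv2.cvtColor(cv2.resize(b[120:340,180:480],(800,587)),cv2.COLOR_RGB2BGR))
E
```

```text
clock: 30.38
tool_pos: [0.6949, 0.118, 0.322]
orientation: [-180.0, 0.0, -94.5]
force: [-0.3, -0.5, 0.3]
opening: 0.0006
gripper_force: 0.0
clock: 31.0
tool_pos: [0.6953, 0.1179, 0.4239]
orientation: [-179.7, 0.1, -94.5]
force: [-0.1, 0.6, -0.1]
opening: 0.0001
gripper_force: 0.0
```

View pics/c7.png

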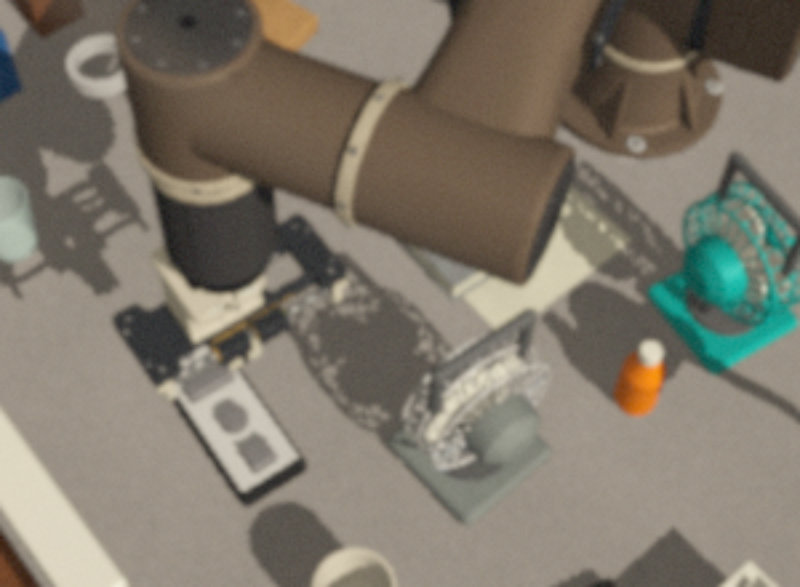

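The fan, still turned to the house, has its handle ends at about (437,375) and (530,320). The keys in view are up, and nothing else in view looks disturbed. I'll check the handle angle, then hand in.

```bash
python3 - <<'E'
from h import *
s=load('scene7.png');a,b=[on(s,180+u*.375,120+v*.3748,.235)[:2] for u,v in((437,376),(530,321))]
print(a,b,np.degrees(np.arctan2(*(a-b)[::-1])), 'want -3.5 (mod 180)')
if abs((np.degrees(np.arctan2(*(a-b)[::-1]))+3.5+90)%180-90)<6: print(close_job())
E
```

```text
[0.5654625  0.24671465] [0.45900021 0.25868697] -6.416298627546794 want -3.5 (mod 180)
the job is handed in; nothing more can be done
None
```

The job is handed in, with no verdict returned: the book is slid about 35 mm clear of the stream, the fan points at the house (within about 5 mm by its grip angle; a last camera check read 3° off, up to about 33 mm), and the round, bar and square keys were pressed to their stops and released in that order, at about 31 s on the clock.

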